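# Unlock the strip magazine and hold it tipped to show it is empty

## Task

Turn the dock's locking knob clockwise to its stop so that the bolt leaves the end of the black strip magazine, then lift the magazine straight up, level, well clear of the dock. Then tip it end over end by about 40 degrees, with the end that was next to the knob pointing down, so that any strip left inside would slide out, and finish while still holding it like that: motionless, not rolled sideways, every part of it at least 10 cm above the worktop. Leave the knob turned and the note pad, tweezers and loupe where they lie.

Things in the scene. Friction and masses are not known exactly. Their poses are not given: they have to be found in the camera images.
- dock: Fixed aluminium dock, base plate 86x280x6 mm. Origin: on the worktop under the magazine seat's middle; y axis along the magazine to the lock block, roughly towards the robot; z up. Side walls 26 mm high, 10 thick, 56 apart; end stop at y=-107, 70 high; lock block y=112..160, 52 wide, 94 high. Its steel bolt (14..24 mm up) enters the magazine's open end by 18 mm and holds that end down.
- lock_knob (a joint): Angle of the locking knob, rad: 0 locked, grows clockwise seen from above, stop at 1.4. Starts at 0 to 0.2, stays where left (friction about 0.06 N m). It draws the bolt back 17.5 mm per rad; the bolt is out of the magazine beyond about 1.1.
- knob_grip (a point): Grip point on the locking knob's vertical axis, 126 mm above the worktop; turns with the knob. Grey bar 44 mm long (point x), 12 wide (point y), from 103 to 133 mm above the worktop, on a 36 mm round flange, on the lock block at the dock's end nearest the robot. At 0 the bar lies across the dock, its y axis along the dock's y.
- magazine: Black strip magazine: rectangular tube open at both ends, 54 mm wide (x, -26..28), 201 long (y, -99..101; +y is the knob end), 80 high, 0.2 to 0.4 kg. Origin: middle of the underside. Stands in the dock, underside 6 mm and top 86 mm above the worktop, axes parallel to the dock's. Grasp from above across the width at mid length.
- low_edge (a point): Middle of the bottom edge of the magazine's end next to the knob: the lowest point of the magazine when it is tipped as wanted.
- note_pad: Note pad, 60 x 105 x 12 mm, lying on the worktop to the left of the dock; origin at the middle of its underside. To be left alone.
- tweezers: Fine tweezers, 18 x 125 x 10 mm, lying on the worktop to the right of the dock; origin at the middle of the underside. To be left alone.
- loupe: Folding loupe, 52 x 30 x 16 mm, lying on the worktop to the left, beyond the note pad; origin at the middle of its underside. To be left alone.

How it is judged:
On the way, in this order (a step that is already met when the one before it is completed fails the run):
1. the knob is turned clockwise to the stop (beyond 1.2 rad) while the magazine still stands in its seat (value of joint lock_knob above 1.2 rad and z of magazine in the frame of dock below 0.012 m), for 0.2 s.
2. the magazine is lifted level, its underside over 6 cm above the dock's foot and its tilt under 15 degrees (z of magazine in the frame of dock above 0.06 m and angle between magazine's own z axis and vertical below 0.26 rad), for 0.1 s.
At the end, for the whole second after the job is handed in: Fingers hold the magazine still in the air, knob end down by 27 to 52 degrees, upper side up, rolled under 11 degrees, lowest edge over 9 cm above the worktop, off the dock; knob beyond 1.1 rad; note pad, tweezers, loupe within 15 mm of where they lay (angle between magazine's own y axis and vertical between 2.05 and 2.49 rad and angle between magazine's own x axis and vertical between 1.37 and 1.77 rad and angle between magazine's own z axis and vertical below 1.2 rad and height (world z) of low_edge above 0.09 m and contact force between the fingers and magazine above 1 N and contact force between magazine and dock below 0.05 N and linear speed of magazine below 0.02 m/s and angular speed of magazine below 0.15 rad/s and value of joint lock_knob above 1.1 rad and distance of each of note_pad, tweezers, loupe from where it was at the start of the episode below 0.015 m); the arm keeps its last pose, push and grip.
It fails at once if note pad, tweezers or loupe pushed away by more than 15 mm (distance of any of note_pad, tweezers, loupe from where it was at the start of the episode above 0.015 m).
It also fails if it takes over 51 s, if anything falls off the work surface, if the arm or the gripper's body presses on something with over 40 N, if the wrist force passes 120 N, or if a joint passes its speed limit or range.

## Robot

A 6-joint arm with a two-finger parallel gripper is mounted at the origin on a cart in front of the work surface, level with it; the furniture and walls round the work are solid. World frame = base frame: x ahead of the robot, y to its left, z up, the work surface at z = 0. Lengths are in m, angles in rad, forces in N, time in s.
With the tool pointing down it reaches from about 0.3 to 0.825 m from the base axis. Payload 5.4 kg.
Tool frame: the origin (TCP) lies on the front face of the gripper's body, between the roots of the fingers; the fingertips stand 88 mm ahead of it and the grasp point (between the pads) lies 69 mm ahead of it (manip.grip_depth is the distance from the TCP to the grasp point, in m); z points along the fingers, y is the direction in which the jaws open and shut (so a half turn about z gives the same grasp; the last joint's range is limited). The gripper opens to 92 mm and grips with 3 to 60 N. Pads are 20 mm wide; open, the fingers measure 128 mm over their backs; the gripper's body (75 mm by 189 mm) begins 69 mm behind the grasp point.
Start: joints at [-1.543, 0.158, 1.597, -0, 1.386, -0.21], TCP at [0.135, -0.559, 0.303] pointing down, gripper open.
Joint ranges: [-2.91, 2.91], [-0.94, 2.29], [0.18, 2.7], [-1.29, 4.43], [0.17, 2.64], [-3, 3]. Speed limits (rad/s): [2.57, 2.57, 3.14, 3.14, 3.14, 3.14].

## Interface

Orientations are given as [roll, pitch, yaw] about the fixed x, y, z axes, in that order (R = Rz(yaw) Ry(pitch) Rx(roll)).
In Python, from station import status, eyes, manip gives the robot as it stands. The module is installed in compiled form; this text tells all that it offers.
- The arm moves only by the tool servo_tool, never from a script. Its argument "increments" is a list of rows, each a list of 3 entries, a list of its own where there are three numbers: the shift along the tool's x, y, z in mm, then the turn about the tool's z in degrees, then the opening, from 0 (shut) to 1 (fully open). In form: [[[tx, ty, tz], spin, gripper], ...]. A call has 1 to 12 rows; each row is the pose to reach, as a shift and turn from the pose measured when the call began, along the tool's axes at that moment; what a row does not reach only later rows make up. A row lasts 1/10 s, in which the tool goes at most 50 mm and 8.59 degrees, less where a joint would pass 70% of its speed; a pose out of reach is approached as far as the arm can. A call with a gripper value outside its range is refused whole. The fingers move at their own pace and stop on an object; the grip force is fixed at half the most. Time passes only in rows, so rows that repeat a pose let the fingers close. It gives the time, the measured TCP pose, the force and the opening at its end, in the units of the state.
- status.get_state(): the state, without advancing time (a new reading comes with each control period).
- eyes.snapshot(name): name is "scene" or "top" or "wrist"; returns (picture, depth): 420x560x3 uint8, blue, green, red; 420x560 float32, m along the optical axis (not along the pixel's ray), 0 where there is no reading.
- eyes.camera_params(name): a dict with "camera_matrix" (3x3 intrinsics, pixels), "k1" (the pictures are not rectified: a ray, as slopes to the right and down, at radius r is drawn at 1 + k1 r^2 times it, then the intrinsics apply), "pose" (4x4, takes a point from camera to world coordinates); the wrist camera has in their place "mount" (4x4, takes a point from camera to tool coordinates, whose origin is the TCP and whose axes are the flange's). Camera axes: x right, y down, z forward; pixel columns grow to the right and rows downward; lengths in m; the calibration is good to about 2 mm. A picture is of the moment at which its call begins: read the wrist's pose just before it. camera_params takes no time and is no camera call.
- manip.close_job(): hands the job in, once; it reports no verdict.
The state is a dict: "clock": time; "joint_positions": joint angles; "qd": joint speeds; "joint_efforts": joint torques, N m; "tcp_pos": TCP position; "tool_rot": TCP orientation; "force": force on the tool from outside, world axes, zero at the start; "ft_torque": the same for the moment, N m; "grip_width": opening from 0.0 (shut) to 1.0 (fully open).
Only numpy, scipy, OpenCV 4.12 (cv2) and the standard library are available. Lean on these libraries where they do the work, as an engineer would, in place of code of your own. Each camera call takes 0.05 s, during which the arm holds its last target. There are 200 camera calls.

## Working session

There is one attempt and no reset: what is moved stays moved. The work goes in short steps, Python scripts to look and compute and a tool call to move; the robot and the scene stay as the last step left them, time stands still between calls to the robot, and variables do not carry over. Pictures are saved under pics/ and viewed, about 8 in all and at most 12, crops included, and the job is handed in when it is done.

Besides the shell and the picture viewer there is one more tool, called after ">>>" by a JSON object that holds its "fn" and its "kwargs", one argument or row to a line. servo_tool: Moves the arm, as the interface text tells. Its arguments: {"type":"object","properties":{"increments":{"type":"array"}},"required":["increments"]}

```bash
mkdir -p pics; cat > h.py <<'E'
import numpy as np, cv2
from station import status, eyes, manip
from scipy.spatial.transform import Rotation as R
def tcp():
    s=status.get_state(); T=np.eye(4); T[:3,:3]=R.from_euler('xyz',s['tool_rot']).as_matrix(); T[:3,3]=s['tcp_pos']; return T
def snap(n):
    p=eyes.camera_params(n); T=p['pose'] if 'pose' in p else tcp()@p['mount']
    im,d=eyes.snapshot(n); return im,d,np.array(p['camera_matrix']),p['k1'],np.array(T)
def ray(u,v,K,k1):
    x=np.array([(u-K[0,2])/K[0,0],(v-K[1,2])/K[1,1]]); q=x.copy()
    for _ in range(20): q=x/(1+k1*(q@q))
    return np.array([q[0],q[1],1])
def atz(u,v,z,K,k1,T):
    d=T[:3,:3]@ray(u,v,K,k1); return T[:3,3]+d*(z-T[2,3])/d[2]
def atd(u,v,d,K,k1,T): return T[:3,3]+T[:3,:3]@(ray(u,v,K,k1)*d)
def proj(P,K,k1,T):
    c=T[:3,:3].T@(np.array(P)-T[:3,3]); q=c[:2]/c[2]; q=q*(1+k1*(q@q)); return q*[K[0,0],K[1,1]]+K[:2,2]
E
python3 - <<'E'
from h import *
for n in('top','scene'):
    im,d,K,k1,T=snap(n); cv2.imwrite(f'pics/{n}0.png',im); np.savez(f'{n}0.npz',im=im,d=d,K=K,k1=k1,T=T); print(n,K,k1,T.round(3))
print(status.get_state())
E
```

```text
top [[515.9671693    0.         283.21840403]
 [  0.         515.9671693  215.42401002]
 [  0.           0.           1.        ]] -0.156549855678675 [[ 0.004 -0.982  0.187  0.233]
 [-1.    -0.009 -0.029  0.063]
 [ 0.03  -0.186 -0.982  1.401]
 [ 0.     0.     0.     1.   ]]
scene [[443.3857707    0.         283.51721133]
 [  0.         443.3857707  205.13331598]
 [  0.           0.           1.        ]] -0.10753382651302304 [[-0.53  -0.591  0.608 -0.259]
 [-0.848  0.365 -0.385  0.502]
 [ 0.006 -0.72  -0.694  0.956]
 [ 0.     0.     0.     1.   ]]
{'clock': 0.1, 'joint_positions': array([-1.54309882e+00,  1.58978634e-01,  1.59803104e+00, -1.53534045e-05,
        1.38618541e+00, -2.10126502e-01]), 'qd': array([ 0.00021226,  0.00029776, -0.00254615, -0.00028497,  0.00095654,
        0.0015919 ]), 'joint_efforts': array([-7.52196956e-04, -3.86502457e+01, -3.22960532e+01,  7.04151741e-02,
        3.39531759e-02, -3.92987181e-05]), 'tcp_pos': array([ 0.13541343, -0.5584255 ,  0.3018591 ]), 'tool_rot': array([-3.14002232e+00, -3.19484853e-04,  2.37826592e-01]), 'force': array([ 0.19884894,  0.15151841, -0.30429164]), 'ft_torque': array([-0.01726079,  0.01721672, -0.01168251]), 'grip_width': 1.0000987068071712}
```

View pics/top0.png

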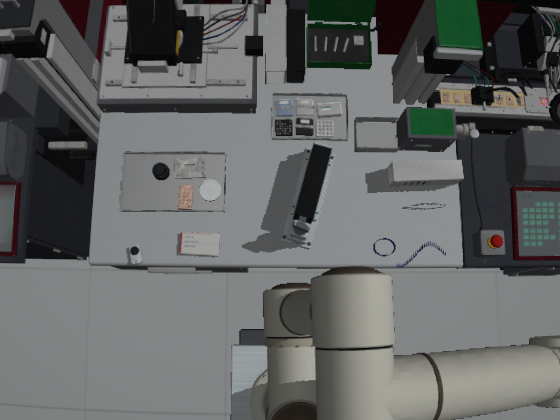

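View pics/scene0.png

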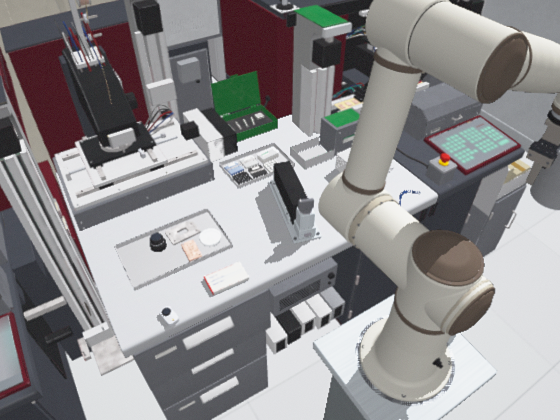

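The top view shows the dock at about (288–330, 145–245), with the knob near (301, 228), the note pad at (200, 243), the tweezers at (423, 206) and the loupe at (135, 252). Next I enlarge the dock.

```bash
python3 - <<'E'
from h import *
z=np.load('top0.npz'); im,d,K,k1,T=[z[k] for k in('im','d','K','k1','T')]
c=im[135:255,260:360]; c=cv2.convertScaleAbs(c,alpha=1.0,beta=0); cv2.imwrite('pics/c0.png',cv2.resize(c,None,fx=5,fy=5,interpolation=cv2.INTER_CUBIC))
# points by height bands
P=[]
for v in range(130,262):
    for u in range(265,350):
        if d[v,u]>0: P.append(np.r_[atd(u,v,d[v,u],K,k1,T),u,v])
P=np.array(P); np.save('P.npy',P)
def rect(m,n):
    q=P[m]; r=cv2.minAreaRect((q[:,:2]*1000).astype(np.float32)); print(n,m.sum(),r,np.median(q[:,2]))
zz=P[:,2]
print(np.histogram(zz,bins=np.arange(-.02,.16,.01)))
rect((zz>.075)&(zz<.09),'mag top'); rect(zz>.12,'knob'); rect((zz>.088),'block')
E
```

```text
(array([   6, 4235, 4198,  327,  501,   80,   34,   10,   39,   63, 1361,
        162,   57,   10,   31,   60,    0]), array([-0.02, -0.01,  0.  ,  0.01,  0.02,  0.03,  0.04,  0.05,  0.06,
        0.07,  0.08,  0.09,  0.1 ,  0.11,  0.12,  0.13,  0.14,  0.15]))
mag top 1396 ((553.7679443359375, -47.40730285644531), (52.85856246948242, 260.4123840332031), 74.49820709228516) 0.08535607073334683
knob 91 ((448.0193176269531, -18.52996826171875), (42.69484329223633, 12.878116607666016), 69.4842300415039) 0.13177234184229691
block 526 ((550.8678588867188, -46.31906509399414), (51.399662017822266, 254.19204711914062), 74.6669692993164) 0.09100172543707374
```

View pics/c0.png

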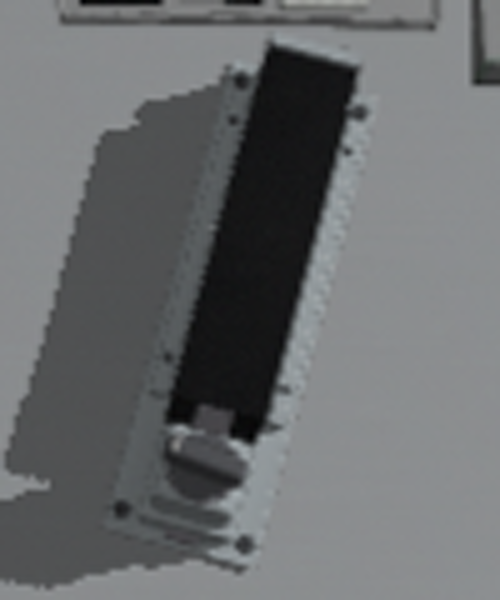

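```bash
python3 - <<'E'
from h import *
z=np.load('top0.npz'); im=z['im']; P=np.load('P.npy')
g=im[P[:,4].astype(int),P[:,3].astype(int)].max(1)
m=(g<60)&(P[:,2]>.078)&(P[:,2]<.095)
print(cv2.minAreaRect((P[m,:2]*1000).astype(np.float32)),m.sum(),P[m,:3].mean(0))
k=P[P[:,2]>.12]; print(k[:,:3].mean(0))
a=np.deg2rad(164.5); ey=np.array([np.cos(a),np.sin(a)]); ex=np.array([ey[1],-ey[0]])
q=P[m,:2]*1000; print('mag along',np.percentile(q@ey,[0,1,50,99,100]),'across',np.percentile(q@ex,[0,1,50,99,100]),'knob',1000*k[:,:2].mean(0)@ey,1000*k[:,:2].mean(0)@ex, ex,ey)
c=q.mean(0); _,_,V=np.linalg.svd(q-c); print(np.rad2deg(np.arctan2(V[0,1],V[0,0])))
print(eyes.camera_params('wrist')['mount'])
E
```

```text
((555.5183715820312, -47.11223602294922), (50.31820297241211, 246.5843505859375), 74.83512115478516) 1372 [ 0.57538253 -0.05247403  0.08560462]
[ 0.44729036 -0.01869433  0.13095543]
mag along [-671.30633942 -667.62618972 -567.3855084  -473.25208853 -424.57273746] across [ 77.47460167  78.5172574  103.1350435  127.88382812 128.73140426] knob -436.01845364024405 101.51872751118782 [0.26723838 0.96363045] [-0.96363045  0.26723838]
164.8868191316831
[[ 5.27614965e-04 -9.59432844e-01 -2.81936765e-01  7.88235235e-02]
 [ 9.99999811e-01  5.95336323e-04 -1.54539463e-04  9.08122692e-04]
 [ 3.16117433e-04 -2.81936630e-01  9.59432977e-01 -8.32950602e-02]
 [ 0.00000000e+00  0.00000000e+00  0.00000000e+00  1.00000000e+00]]
```

>>> {"fn": "servo_tool", "kwargs": {
  "increments": [
    [[36,-38,0],-5,1],
    [[72,-75,0],-10,1],
    [[108,-113,0],-15,1],
    [[143,-150,0],-20,1],
    [[179,-188,0],-25,1],
    [[215,-226,0],-30,1],
    [[251,-263,0],-35,1],
    [[287,-300,0],-40,1],
    [[323,-338,0],-45,1],
    [[358,-376,0],-50,1],
    [[394,-413,0],-56,1],
    [[430,-451,0],-56,1]
  ]
}}

```text
clock: 1.3
tcp_pos: [0.4358, -0.037, 0.3026]
tool_rot: [-3.141, -0.001, 1.218]
force: [1.6, -1.5, -0.7]
grip_width: 1.0
```

```bash
python3 - <<'E'
from h import *
im,d,K,k1,T=snap('wrist'); cv2.imwrite('pics/w1.png',im)
P=np.array([np.r_[atd(u,v,d[v,u],K,k1,T),u,v] for v in range(0,420,2) for u in range(0,560,2) if d[v,u]>0])
m=(P[:,2]>.122)&(P[:,2]<.145)&(np.hypot(P[:,0]-.448,P[:,1]+.0185)<.04)
print(m.sum(), cv2.minAreaRect((P[m,:2]*1000).astype(np.float32)), np.median(P[m,2]))
t=tcp(); print(t[:3,3]); 
for x in ([.448,-.0185],):
    print(1000*(t[:3,:3].T@(np.r_[x,.195]-t[:3,3])))
E
```

```text
214 ((451.1253356933594, -18.800045013427734), (41.8414192199707, 11.706119537353516), 66.3835220336914) 0.13364818109200177
[ 0.43782027 -0.03082461  0.30254913]
[ 14.32856871   5.37616843 107.64816023]
```

View pics/w1.png

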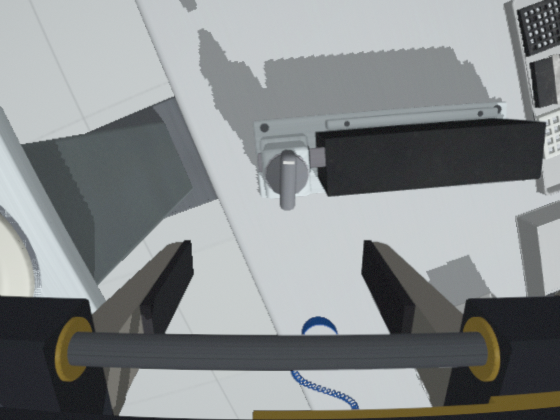

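The wrist view shows the knob bar at (288, 180), with the bolt inside the magazine's end at (318, 157). The arm was still settling, so I centre it above the knob and measure again.

>>> {"fn": "servo_tool", "kwargs": {
  "increments": [
    [[14,5,30],0,1],
    [[14,5,60],0,1],
    [[14,5,60],0,1],
    [[14,5,60],0,1],
    [[14,5,60],0,1]
  ]
}}

```text
clock: 1.85
tcp_pos: [0.4481, -0.0197, 0.2443]
tool_rot: [3.139, -0.007, 1.221]
force: [0.2, 0.9, 0.4]
grip_width: 0.997
```

```bash
python3 - <<'E'
from h import *
im,d,K,k1,T=snap('wrist'); cv2.imwrite('pics/w2.png',im)
P=np.array([np.r_[atd(u,v,d[v,u],K,k1,T),u,v] for v in range(0,420,2) for u in range(0,560,2) if d[v,u]>0])
m=(P[:,2]>.122)&(P[:,2]<.145)&(np.hypot(P[:,0]-.448,P[:,1]+.0185)<.03)
r=cv2.minAreaRect((P[m,:2]*1000).astype(np.float32))
print(m.sum(), r, np.median(P[m,2]) if m.any() else 0)
t=tcp(); print(t[:3,3],np.degrees(status.get_state()['tool_rot'])); 
for x in ([.448,-.0185],np.array(r[0])/1000):
    print(1000*(t[:3,:3].T@(np.r_[x,.195]-t[:3,3])))
E
```

```text
332 ((451.20556640625, -18.899240493774414), (41.974281311035156, 11.19823169708252), 69.84890747070312) 0.1336369990109675
[ 0.44822429 -0.0197541   0.2444443 ] [179.82720946  -0.3956759   69.97574367]
[ 0.76000793 -0.789291   49.44857442]
[ 1.48252862  2.35916941 49.46305918]
```

>>> {"fn": "servo_tool", "kwargs": {
  "increments": [
    [[1,1,25],0,1],
    [[1,1,49],0,1],
    [[1,1,49],0,1],
    [[1,1,49],0,0.6],
    [[1,1,49],0,0.3],
    [[1,1,49],0,0],
    [[1,1,49],0,0],
    [[1,1,49],0,0],
    [[1,1,49],0,0],
    [[1,1,49],0,0]
  ]
}}

```text
clock: 2.9
tcp_pos: [0.4498, -0.0189, 0.1955]
tool_rot: [3.139, -0.007, 1.221]
force: [-0.4, 0.1, 0.1]
grip_width: 0.413
```

>>> {"fn": "servo_tool", "kwargs": {
  "increments": [
    [[0,0,0],0,0],
    [[0,0,0],0,0],
    [[0,0,0],0,0],
    [[0,0,0],0,0],
    [[0,0,0],0,0],
    [[0,0,0],0,0],
    [[0,0,0],0,0]
  ]
}}

```text
clock: 3.6
tcp_pos: [0.4503, -0.0191, 0.1956]
tool_rot: [3.137, -0.007, 1.221]
force: [5.2, -1.3, -4.3]
grip_width: 0.13
```

>>> {"fn": "servo_tool", "kwargs": {
  "increments": [
    [[0,1,0],7,0],
    [[0,1,0],14,0],
    [[0,1,0],21,0],
    [[0,1,0],28,0],
    [[0,1,0],35,0],
    [[0,1,0],42,0],
    [[0,1,0],49,0],
    [[0,1,0],56,0],
    [[0,1,0],63,0],
    [[0,1,0],70,0],
    [[0,1,0],75,0],
    [[0,1,0],75,0]
  ]
}}

```text
clock: 4.8
tcp_pos: [0.4507, -0.0192, 0.1956]
tool_rot: [-3.136, -0.004, -0.088]
force: [-2.4, 1.5, 2.2]
grip_width: 0.126
```

>>> {"fn": "servo_tool", "kwargs": {
  "increments": [
    [[0,0,0],0,0],
    [[0,0,0],0,0],
    [[0,0,0],0,0]
  ]
}}

```text
clock: 5.1
tcp_pos: [0.4506, -0.0192, 0.1956]
tool_rot: [-3.136, -0.004, -0.087]
force: [-0.7, 0.5, 0.0]
grip_width: 0.129
```

>>> {"fn": "servo_tool", "kwargs": {
  "increments": [
    [[0,0,0],0,1],
    [[0,0,0],0,1],
    [[0,0,0],0,1],
    [[0,0,0],0,1],
    [[0,0,0],0,1],
    [[0,0,0],0,1],
    [[0,0,0],0,1],
    [[0,0,0],0,1],
    [[0,0,-35],0,1],
    [[0,0,-70],0,1],
    [[0,0,-105],0,1],
    [[0,0,-105],0,1]
  ]
}}

```text
clock: 6.3
tcp_pos: [0.4524, -0.0205, 0.306]
tool_rot: [-3.138, -0.014, -0.087]
force: [0.3, 0.5, -0.3]
grip_width: 0.996
```

```bash
python3 - <<'E'
from h import *
print(status.get_state()['joint_positions'].round(3))
im,d,K,k1,T=snap('wrist'); cv2.imwrite('pics/w3.png',im)
P=np.array([np.r_[atd(u,v,d[v,u],K,k1,T),im[v,u].max()] for v in range(0,420,2) for u in range(0,560,2) if d[v,u]>0])
m=(P[:,2]>.122)&(P[:,2]<.145)&(np.hypot(P[:,0]-.448,P[:,1]+.0185)<.03)
print(m.sum()); 
if m.any(): print(cv2.minAreaRect((P[m,:2]*1000).astype(np.float32)))
m=(P[:,2]>.078)&(P[:,2]<.092)&(P[:,3]<70)&(abs(P[:,0]-.58)<.13)&(abs(P[:,1]+.05)<.08)
print(m.sum(), cv2.minAreaRect((P[m,:2]*1000).astype(np.float32)))
a=np.deg2rad(164.8); ey=np.array([np.cos(a),np.sin(a)]); ex=np.array([ey[1],-ey[0]])
q=1000*P[m,:2]; print(np.percentile(q@ey,[.5,99.5]),np.percentile(q@ex,[.5,99.5]))
t=tcp(); print(t[:3,3]);
o=np.array([449.5,-18.7])-136*ey; p=o-15*ey+1*ex; print(o,p, 1000*(t[:3,:3].T@(np.r_[p/1000,.066+.069]-t[:3,3])))
E
```

```text
[-0.317 -0.182  1.927  0.007  1.383  1.339]
186
((451.3074035644531, -19.96112632751465), (9.617695808410645, 42.04749298095703), 85.14088439941406)
2491 ((551.2115478515625, -46.663970947265625), (50.77333068847656, 139.23851013183594), 74.73309326171875)
[-610.61375067 -475.65823095] [ 74.48528391 124.49027432]
[ 0.4513324  -0.02015432  0.30314149]
[580.74224325 -54.3577283 ] [595.47967984 -57.32554948] [145.163166    25.31264302 169.46570691]
```

View pics/w3.png

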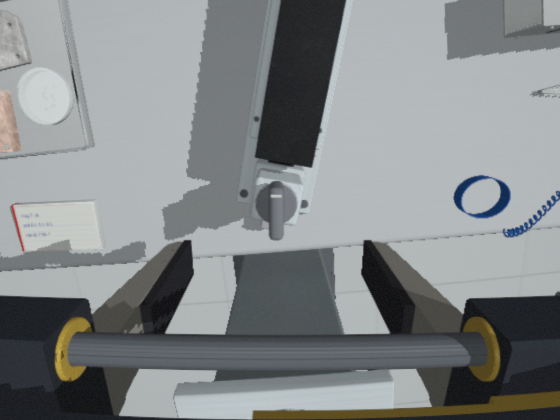

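>>> {"fn": "servo_tool", "kwargs": {
  "increments": [
    [[37,6,0],3,1],
    [[74,13,0],6,1],
    [[110,19,30],10,1],
    [[145,25,50],10,1],
    [[145,25,60],10,1],
    [[145,25,60],10,1],
    [[145,25,60],10,1],
    [[145,25,60],10,1]
  ]
}}

```text
clock: 7.15
tcp_pos: [0.5939, -0.0572, 0.246]
tool_rot: [-3.135, -0.011, -0.261]
force: [0.5, 0.8, 0.8]
grip_width: 1.004
```

```bash
python3 - <<'E'
from h import *
im,d,K,k1,T=snap('wrist')
P=np.array([np.r_[atd(u,v,d[v,u],K,k1,T),im[v,u].max()] for v in range(0,420,2) for u in range(0,560,2) if d[v,u]>0])
m=(P[:,2]>.078)&(P[:,2]<.092)&(P[:,3]<70)&(abs(P[:,0]-.58)<.14)&(abs(P[:,1]+.05)<.08)
r=cv2.minAreaRect((P[m,:2]*1000).astype(np.float32)); print(m.sum(), r)
a=np.deg2rad(164.8); ey=np.array([np.cos(a),np.sin(a)]); ex=np.array([ey[1],-ey[0]])
q=1000*P[m,:2]; print(np.percentile(q@ey,[.5,99.5]),np.percentile(q@ex,[.5,99.5]))
t=tcp(); print(t[:3,3],np.degrees(status.get_state()['tool_rot']), t[:2,3]@ex*1000)
o=np.array([449.5,-18.7])-136*ey; p=o-15*ey+1*ex; print(p, 1000*(t[:3,:3].T@(np.r_[p/1000,.066+.069]-t[:3,3])))
E
```

```text
4026 ((585.73193359375, -56.461238861083984), (51.221405029296875, 188.5216827392578), 74.80863189697266)
[-673.05319619 -487.0686744 ] [ 74.38057189 124.42372532]
[ 0.59407066 -0.05721783  0.24617687] [-179.64730282   -0.65904471  -14.95837567] 100.54275008265859
[595.47967984 -57.32554948] [1.10201068e-01 4.24806498e-01 1.11184988e+02]
```

>>> {"fn": "servo_tool", "kwargs": {
  "increments": [
    [[0,-0.5,40],0,1],
    [[0,-0.5,80],0,1],
    [[0,-0.5,111],0,1],
    [[0,-0.5,111],0,1],
    [[0,-0.5,111],0,0.5],
    [[0,-0.5,111],0,0],
    [[0,-0.5,111],0,0],
    [[0,-0.5,111],0,0],
    [[0,-0.5,111],0,0],
    [[0,-0.5,111],0,0],
    [[0,-0.5,111],0,0],
    [[0,-0.5,111],0,0]
  ]
}}

```text
clock: 8.4
tcp_pos: [0.5961, -0.0568, 0.1361]
tool_rot: [-3.136, -0.013, -0.261]
force: [-1.2, -1.3, 6.2]
grip_width: 0.56
```

>>> {"fn": "servo_tool", "kwargs": {
  "increments": [
    [[0,0,0],0,0],
    [[0,0,0],0,0],
    [[0,0,0],0,0]
  ]
}}

```text
clock: 8.7
tcp_pos: [0.5961, -0.0568, 0.1361]
tool_rot: [-3.136, -0.013, -0.261]
force: [-1.0, -0.9, 3.8]
grip_width: 0.562
```

>>> {"fn": "servo_tool", "kwargs": {
  "increments": [
    [[0,0,-10],0,0],
    [[0,0,-20],0,0],
    [[0,0,-30],0,0],
    [[0,0,-45],0,0],
    [[0,0,-60],0,0],
    [[0,0,-75],0,0],
    [[0,0,-90],0,0],
    [[0,0,-105],0,0],
    [[0,0,-120],0,0],
    [[0,0,-135],0,0],
    [[0,0,-150],0,0],
    [[0,0,-150],0,0]
  ]
}}

```text
clock: 9.9
tcp_pos: [0.5952, -0.0574, 0.2893]
tool_rot: [-3.136, -0.018, -0.261]
force: [0.8, 0.3, -2.6]
grip_width: 0.566
```

```bash
python3 - <<'E'
from h import *
s=status.get_state(); print(s['tcp_pos'],s['force'],s['ft_torque'],s['grip_width'])
im,d,K,k1,T=snap('scene'); cv2.imwrite('pics/s4.png',cv2.resize(im[90:290,180:420],None,fx=3,fy=3))
im,d,K,k1,T=snap('top')
P=np.array([np.r_[atd(u,v,d[v,u],K,k1,T),im[v,u].max()] for v in range(90,260) for u in range(250,370) if d[v,u]>0])
a=np.deg2rad(164.8); ey=np.array([np.cos(a),np.sin(a)]); ex=np.array([ey[1],-ey[0]])
t=tcp();q=P[:,:2]-t[:2,3]; m=(abs(q@ex)<.022)&(P[:,2]>.14)&(P[:,2]<.27)&(P[:,3]<70)
for lo in np.arange(-.12,.14,.02):
    k=m&(abs(q@ey-lo)<.01); print(round(lo,2),k.sum(),np.median(P[k,2]).round(3) if k.any() else '')
E
```

```text
[ 0.59517712 -0.05741723  0.28926733] [ 0.76254742  0.26253389 -2.623277  ] [ 0.04468115 -0.02344555 -0.00730675] 0.5657408511214806
-0.12 0 
-0.1 0 
-0.08 0 
-0.06 0 
-0.04 0 
-0.02 0 
0.0 29 0.237
0.02 35 0.237
0.04 0 
0.06 0 
0.08 0 
0.1 0 
0.12 0
```

View pics/s4.png

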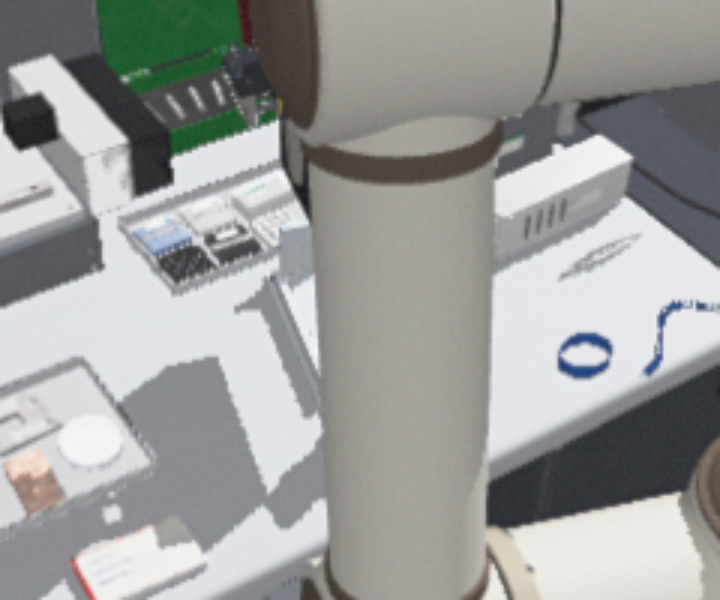

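```bash
cat > tilt.py <<'E'
from h import *
def tilt():
    t=tcp(); im,d,K,k1,T=snap('wrist')
    P=np.array([np.r_[np.linalg.inv(t)[:3]@np.r_[atd(u,v,d[v,u],K,k1,T),1]*1000,im[v,u].max()] for v in range(0,420,2) for u in range(0,560,2) if d[v,u]>0])
    m=(abs(P[:,1])<22)&(P[:,2]>-40)&(P[:,2]<180)&(P[:,3]<80)
    for lo in range(-130,150,15):
        k=m&(abs(P[:,0]-lo)<7.5)
        if k.sum()>10: print(lo,k.sum(),np.percentile(P[k,2],[10,50,90]).round(1), 'roll slope',np.polyfit(P[k,1],P[k,2],1)[0].round(3))
    s=status.get_state(); print(s['clock'],s['tcp_pos'],np.degrees(s['tool_rot']),s['joint_positions'].round(2),s['force'],s['ft_torque'],s['grip_width']); return im
if __name__=='__main__':
    import sys; cv2.imwrite(sys.argv[1],tilt())
E
python3 tilt.py pics/w5.png
```

```text
-70 86 [47.3 47.9 48.5] roll slope -0.003
-55 532 [47.2 47.9 48.6] roll slope -0.003
-40 240 [47.2 48.  48.6] roll slope -0.004
-25 138 [47.8 48.4 49.1] roll slope 0.004
-10 725 [47.8 48.5 49.3] roll slope -0.007
5 793 [48.  48.8 49.5] roll slope -0.002
20 1037 [-14.6  48.8  49.7] roll slope 0.003
35 966 [48.4 49.1 49.9] roll slope -0.005
50 1038 [48.6 49.3 50.2] roll slope -0.003
65 1099 [48.7 49.6 50.4] roll slope -0.004
80 880 [49.  49.8 50.7] roll slope -0.003
10.05 [ 0.59372407 -0.05699236  0.28538396] [-179.68055573   -0.65990696  -14.94854748] [-0.3   0.22  1.56  0.01  1.35  1.53] [ 0.01495737  0.24279693 -3.3320603 ] [-0.01201378 -0.04972123 -0.03834345] 0.5644537113738833
```

View pics/w5.png

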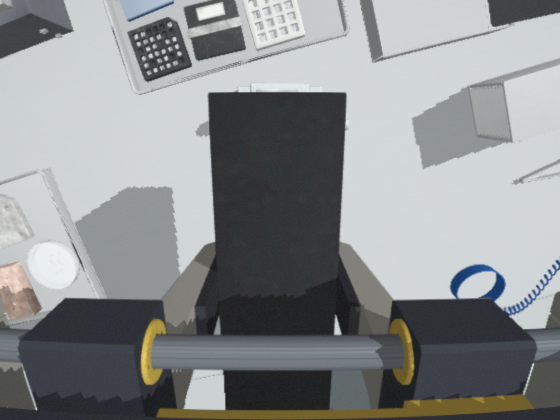

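The picture shows the magazine level between the fingers, with its far end at row 95 and no roll. The servo can't tilt the tool, so I'll pivot the magazine between the pads. I'll carry it robotwards over the knob, rest its far-end underside on the bar's top and lower the gripper.

>>> {"fn": "servo_tool", "kwargs": {
  "increments": [
    [[-15,0,-5],0,0],
    [[-38,0,-8],0,0],
    [[-61,0,-8],0,0],
    [[-84,0,-8],0,0],
    [[-107,0,-8],0,0],
    [[-130,0,-8],0,0],
    [[-153,0,-8],0,0],
    [[-176,0,-8],0,0],
    [[-199,0,-8],0,0],
    [[-222,0,-8],0,0],
    [[-242,0,-8],0,0],
    [[-242,0,-8],0,0]
  ]
}}

```text
clock: 11.25
tcp_pos: [0.3582, 0.0061, 0.2895]
tool_rot: [-3.136, -0.01, -0.261]
force: [0.1, -0.5, -1.9]
grip_width: 0.563
```

```bash
python3 tilt.py pics/w6.png
```

```text
-70 92 [47.3 47.8 48.6] roll slope -0.008
-55 531 [47.2 47.9 48.5] roll slope -0.003
-40 231 [47.3 48.  48.6] roll slope -0.001
-25 141 [47.7 48.4 49.1] roll slope 0.002
-10 723 [47.8 48.4 49.1] roll slope -0.006
5 785 [48.  48.7 49.4] roll slope -0.005
20 1093 [-14.8  48.6  49.5] roll slope 0.008
35 967 [48.4 49.1 49.8] roll slope -0.001
50 1038 [48.5 49.3 50.1] roll slope -0.004
65 1112 [48.7 49.5 50.4] roll slope -0.006
80 901 [48.9 49.7 50.5] roll slope -0.005
11.3 [0.3593241  0.00559938 0.28993329] [-179.68128646   -0.64754646  -14.94773023] [-0.33 -0.46  2.17  0.01  1.42  1.5 ] [ 0.67450177  0.17890023 -1.82894688] [ 0.00644003 -0.06649685 -0.00266064] 0.5628479855974188
```

View pics/w6.png

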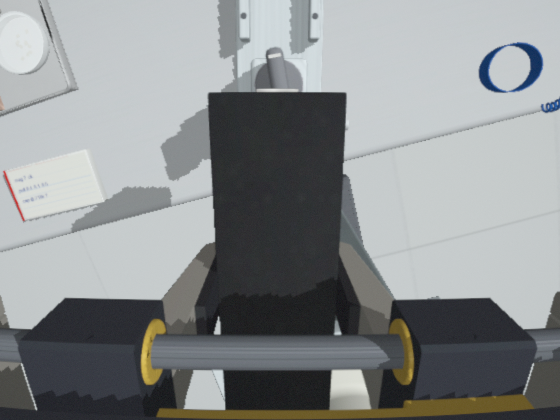

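>>> {"fn": "servo_tool", "kwargs": {
  "increments": [
    [[0,0,12],0,0],
    [[0,0,22],0,0],
    [[0,0,27],0,0],
    [[0,0,30],0,0],
    [[0,0,33],0,0],
    [[0,0,36],0,0],
    [[0,0,39],0,0],
    [[0,0,42],0,0],
    [[0,0,45],0,0],
    [[0,0,48],0,0],
    [[0,0,48],0,0]
  ]
}}

```text
clock: 12.4
tcp_pos: [0.3591, 0.0059, 0.2418]
tool_rot: [-3.136, -0.007, -0.261]
force: [-8.7, 1.6, 6.9]
grip_width: 0.562
```

```bash
python3 tilt.py pics/w7.png
```

```text
-85 199 [66.8 68.  69.5] roll slope -0.007
-70 314 [62.7 64.3 66.2] roll slope -0.0
-55 249 [59.4 60.8 62.2] roll slope 0.002
-25 192 [50.  50.8 51.7] roll slope -0.003
-10 595 [46.5 48.1 49.7] roll slope 0.002
5 697 [42.1 43.8 45.7] roll slope -0.0
20 1062 [-14.8  39.3  41.4] roll slope 0.0
35 1017 [34.1 35.7 37.6] roll slope -0.002
50 1261 [30.  31.7 33.5] roll slope -0.002
65 1598 [26.  27.7 29.7] roll slope -0.01
80 639 [ 26.   81.1 104.3] roll slope 0.2
95 152 [ 99.3 100.5 101.7] roll slope 0.045
12.45 [0.35915543 0.00590733 0.24183371] [-179.6990517    -0.39085328  -14.93350547] [-0.33 -0.41  2.23  0.01  1.31  1.5 ] [-8.95834584  1.74202756  7.57203834] [ 0.20465822  1.14231857 -0.07332327] 0.5615042925221397
```

>>> {"fn": "servo_tool", "kwargs": {
  "increments": [
    [[0,0,3],0,0],
    [[0,0,6],0,0],
    [[0,0,9],0,0],
    [[0,0,12],0,0],
    [[0,0,15],0,0],
    [[0,0,18],0,0],
    [[0,0,21],0,0],
    [[0,0,21],0,0]
  ]
}}

```text
clock: 13.25
tcp_pos: [0.3573, 0.0066, 0.2197]
tool_rot: [-3.137, 0.002, -0.26]
force: [-13.0, 1.7, 6.4]
grip_width: 0.563
```

```bash
python3 tilt.py pics/w8.png
```

```text
-115 63 [102.  104.4 106.8] roll slope -0.008
-100 133 [93.1 96.1 99.9] roll slope -0.004
-85 134 [83.8 88.  91.2] roll slope -0.001
-70 81 [79.6 81.2 82.6] roll slope -0.004
-25 123 [48.2 49.7 51. ] roll slope -0.006
-10 454 [40.1 43.4 47.3] roll slope -0.002
5 576 [31.4 34.7 38.4] roll slope -0.002
20 1005 [-14.8  24.4  29.1] roll slope 0.018
35 1333 [ 13.5  17.4 103.6] roll slope -0.021
50 1969 [ 6.5  9.8 80.7] roll slope -0.117
65 686 [24.  60.6 90.6] roll slope 0.478
80 567 [53.1 77.8 83. ] roll slope 0.243
95 252 [71.9 73.7 75.6] roll slope -0.034
13.3 [0.35728392 0.00654747 0.21972647] [-1.79714696e+02  1.10392231e-01 -1.49151317e+01] [-0.33 -0.38  2.26  0.01  1.27  1.5 ] [-12.16654693   2.45279457   7.03314673] [ 0.32300464  1.66064988 -0.07725593] 0.5643121821896934
```

>>> {"fn": "servo_tool", "kwargs": {
  "increments": [
    [[0,0,3],0,0],
    [[0,0,6],0,0],
    [[0,0,8],0,0],
    [[0,0,8],0,0]
  ]
}}

```text
clock: 13.7
tcp_pos: [0.3563, 0.0068, 0.2112]
tool_rot: [-3.137, 0.007, -0.26]
force: [-8.8, 1.6, 5.9]
grip_width: 0.562
```

```bash
python3 tilt.py pics/w9.png
```

```text
-100 95 [104.9 109.1 113.6] roll slope 0.009
-25 123 [47.8 49.6 51.8] roll slope 0.002
-10 362 [37.5 41.6 46.2] roll slope 0.0
5 624 [ 26.6  31.7 126.9] roll slope 0.029
20 1045 [-14.5  18.5  79.2] roll slope -0.153
35 1476 [ 4.2  9.7 78.5] roll slope -0.171
50 1502 [ 0.1  4.6 89.2] roll slope -0.043
65 681 [25.6 63.7 84.8] roll slope 0.445
80 641 [48.  68.4 74.8] roll slope 0.194
95 297 [61.5 63.  65.2] roll slope 0.015
13.75 [0.3563167  0.00682439 0.21123079] [-179.73320778    0.39088846  -14.89936062] [-0.33 -0.37  2.27  0.    1.25  1.5 ] [-9.27153185  1.23975423  5.90721426] [ 0.19155826  0.970096   -0.05063351] 0.5623858543298763
```

>>> {"fn": "servo_tool", "kwargs": {
  "increments": [
    [[0,0,-8],0,0],
    [[0,0,-20],0,0],
    [[0,0,-35],0,0],
    [[0,0,-50],0,0],
    [[0,0,-67],0,0],
    [[0,0,-84],0,0],
    [[0,0,-101],0,0],
    [[0,0,-118],0,0],
    [[0,0,-134],0,0],
    [[0,0,-145],0,0],
    [[0,0,-150],0,0],
    [[0,0,-150],0,0]
  ]
}}

```text
clock: 14.95
tcp_pos: [0.3574, 0.0058, 0.3618]
tool_rot: [-3.137, 0.006, -0.26]
force: [0.8, 0.2, -2.1]
grip_width: 0.565
```

>>> {"fn": "servo_tool", "kwargs": {
  "increments": [
    [[0,0,0],0,0],
    [[0,0,0],0,0],
    [[0,0,0],0,0],
    [[0,0,0],0,0],
    [[0,0,0],0,0]
  ]
}}

```text
clock: 15.45
tcp_pos: [0.3573, 0.0058, 0.3616]
tool_rot: [-3.137, 0.006, -0.26]
force: [0.3, 0.2, -1.7]
grip_width: 0.567
```

```bash
python3 tilt.py pics/w10.png; sleep 0; python3 - <<'E'
from h import *
a,d,K,k1,T=snap('scene'); b=snap('top')[0]
cv2.imwrite('pics/f.png',np.hstack([cv2.resize(cv2.imread('pics/w10.png'),(400,300)),cv2.resize(b,(400,300))]))
cv2.imwrite('pics/f.png',np.vstack([cv2.imread('pics/f.png'),np.hstack([cv2.resize(a,(400,300)),cv2.resize(cv2.imread('pics/top0.png'),(400,300))])]))
E
```

```text
-100 95 [104.6 108.9 112.9] roll slope 0.005
-25 122 [47.9 49.7 51.5] roll slope -0.0
-10 364 [37.6 41.6 46.2] roll slope -0.001
5 593 [ 26.7  31.4 125.4] roll slope -0.027
20 1025 [-14.6  18.7  79.3] roll slope -0.114
35 1461 [ 4.3  9.6 81. ] roll slope -0.148
50 1573 [ 0.3  3.  88.9] roll slope -0.061
65 700 [25.4 62.8 84.7] roll slope 0.411
80 633 [48.8 68.6 74.7] roll slope 0.193
95 272 [61.6 63.1 65.3] roll slope 0.016
15.5 [0.35735391 0.00579909 0.36167615] [-179.73723172    0.33864773  -14.89926239] [-0.33 -0.49  2.05  0.    1.59  1.5 ] [ 0.3194822   0.4299958  -1.94584317] [ 0.01865894 -0.00270038 -0.01107114] 0.5666506100422918
```

View pics/f.png

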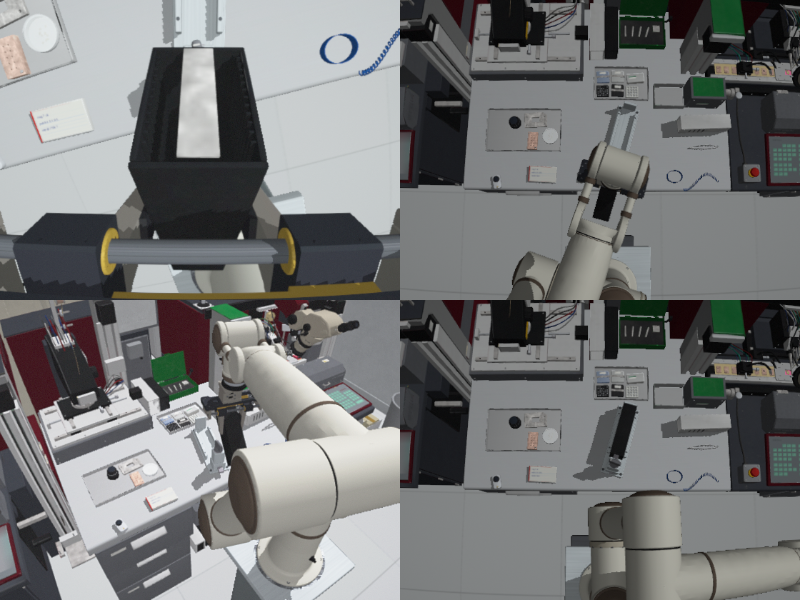

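>>> {"fn": "servo_tool", "kwargs": {
  "increments": [
    [[0,8,0],0,0],
    [[0,20,0],0,0],
    [[0,34,0],0,0],
    [[0,48,0],0,0],
    [[0,62,0],0,0],
    [[0,76,0],0,0],
    [[0,90,0],0,0],
    [[0,97,0],0,0],
    [[0,100,0],0,0],
    [[0,100,0],0,0],
    [[0,100,0],0,0],
    [[0,100,0],0,0]
  ]
}}

```text
clock: 16.8
tcp_pos: [0.3318, -0.0905, 0.3613]
tool_rot: [-3.137, 0.006, -0.259]
force: [-0.6, -0.1, -2.3]
grip_width: 0.562
```

```bash
python3 tilt.py pics/w11.png; python3 - <<'E'
from h import *
im,d,K,k1,T=snap('wrist')
P=np.array([atd(u,v,d[v,u],K,k1,T) for v in range(420) for u in range(560) if d[v,u]>0])
m=(P[:,2]>.118)&(P[:,2]<.14)&(np.hypot(P[:,0]-.45,P[:,1]+.019)<.028)
print(m.sum()); 
if m.any(): print(cv2.minAreaRect((P[m,:2]*1000).astype(np.float32)))
E
```

```text
-100 94 [104.5 108.8 113.2] roll slope 0.007
-25 123 [47.9 49.6 51.7] roll slope -0.003
-10 364 [37.5 41.6 46.2] roll slope 0.005
5 591 [ 26.6  31.4 125.8] roll slope -0.026
20 1006 [-14.5  18.7  79.8] roll slope -0.165
35 1446 [ 4.3  9.7 78. ] roll slope -0.17
50 1580 [ 0.2  3.  88.7] roll slope -0.037
65 686 [25.9 62.4 84.7] roll slope 0.364
80 634 [48.5 68.5 75. ] roll slope 0.188
95 266 [61.4 63.1 65.2] roll slope 0.016
16.85 [ 0.33175404 -0.0904808   0.3612986 ] [-179.72903591    0.32650379  -14.85023665] [-0.62 -0.53  2.08  0.    1.6   1.21] [-0.27047299  0.12279864 -2.0444736 ] [0.0070343  0.03978578 0.00438962] 0.5650225545441043
871
((450.4142150878906, -20.18331527709961), (12.772618293762207, 44.28938674926758), 85.49192810058594)
```

View pics/w11.png

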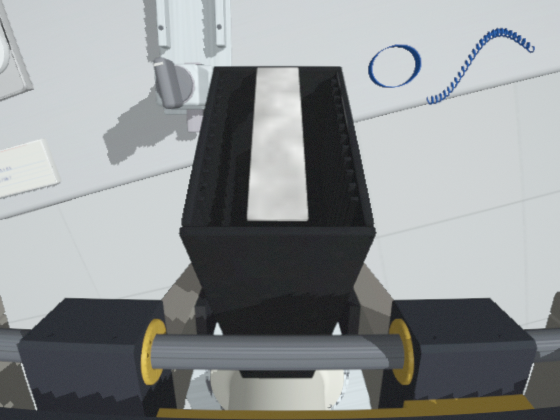

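The knob still stands at about 1.39 rad, and the tilt is steady near 37° with no roll. I'm handing the job in.

```bash
python3 -c "
from station import manip; print(manip.close_job())"
```

```text
the job is handed in; nothing more can be done
None
```

I turned the knob to about 1.39 rad and saw the bolt leave the magazine's end. I then lifted the magazine level, to about 15 cm above its seat. The moves cannot tilt the tool, so I rested the far-end underside on the knob's bar and lowered the gripper. The magazine pivoted between the pads, and I lifted it away still tipped.

The last checks, before handing in at about 17 s of the 51 s, came from the wrist camera's depth readings and the tool state:
- **Tilt:** about 37° with the knob end down, unchanged through the final lift and sideways move.
- **Roll:** about zero.
- **Low edge:** about 17 cm above the worktop, worked out from the grip height and tilt rather than seen directly.
- **Knob:** still at about 1.39 rad after being used as the support.
- **Note pad, tweezers and loupe:** they look unmoved in the pictures; I did not measure them.

While tipping, the magazine slipped a few mm in the pads and its pivot was about 10 mm off the pad centre, so I stopped at 37° instead of 40° to keep it clear of the gripper's body. A light strip is visible inside the tube in the last picture; it had not slid out. No other check failed.

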